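Hold the stopper ready over the open spice jar

ROBOT

A 6-joint arm with a two-finger parallel gripper is mounted at the origin on the work surface. World frame = base frame: x ahead of the robot, y to its left, z up, the work surface at z = 0. Lengths are in m, angles in degrees, forces in N, time in s.
With the tool pointing down it reaches from about 0.325 to 0.85 m from the base axis. Payload 15.5 kg.
Tool frame: the origin (TCP) lies midway between the tips of the shut fingers; the grasp point (between the pads) lies 19 mm behind it; z points along the fingers, y is the line along which they close (so a half turn about z gives the same grasp; the last joint's range is limited). The gripper opens to 91 mm and grips with 3 to 60 N. Pads are 32 mm wide; open, the fingers measure 118 mm over their backs; the gripper's body (76 mm by 178 mm) begins 60 mm behind the grasp point.
Start: joints at [70.159, 28.281, 77.091, -0, 74.628, -5.472], TCP at [0.155, 0.605, 0.214] pointing down, gripper open.
Joint ranges: [-166.48, 166.48], [-47.26, 123.95], [12.59, 153.08], [-70.14, 250.14], [6.76, 159.57], [-176.63, 176.63]. Speed limits (degrees/s): [108.29, 108.29, 147.25, 172.46, 172.46, 172.46].

INTERFACE

Orientations are given as a 3x3 rotation matrix whose columns are the frame's x, y, z axes.
In Python, from bench import ctrl gives the robot as it stands. Calls block until the motion is done:
- ctrl.goto(position, orientation): joint-space move of the TCP to a pose.
- ctrl.move_l(position, vel=0.15, ori=None, contact_N=None): straight line of the TCP; ori=None keeps the orientation; vel is the mean speed in m/s. With contact_N (N) it stops when the force on the tool has changed by that much, and returns True; else False.
- ctrl.movej(angles): joint-space move.
- ctrl.command_gripper(opening): opening from 0.0 (shut) to 1.0 (fully open); the grip force is fixed at half the most; returns when the fingers have stopped.
- ctrl.sleep(seconds).
- ctrl.ik(position, orientation): joint angles nearest the present ones, or None.
- ctrl.read_camera(name): name is "side" or "top" or "wrist"; returns the picture (480x640x3 uint8, blue, green, red); there is no depth.
- ctrl.camera_params(name): a dict with "fx", "fy", "cx", "cy" (pixels), "pose" (4x4, takes a point from camera to world coordinates); the wrist camera has in their place "T_tool_cam" (4x4, takes a point from camera to tool coordinates, whose origin is the TCP and whose axes are the flange's). Camera axes: x right, y up, looking along -z (the intrinsics and any distortion apply to the point x, -y, -z); pixel columns grow to the right and rows downward; lengths in m; the calibration is good to about 2 mm. A picture is of the moment at which its call begins: read the wrist's pose just before it. camera_params takes no time and is no camera call.
A pose or a line that the arm cannot do raises ctrl.MotionError and nothing moves.
- ctrl.sign_off(): hands the job in; it is judged then, once.
Readings, each from a call of its own:
- ctrl.current_t(): time.
- ctrl.current_q(): joint angles.
- ctrl.current_dq(): joint speeds.
- ctrl.current_effort(): joint torques, N m.
- ctrl.current_tool_pos(): TCP position.
- ctrl.current_eef_rot(): TCP orientation.
- ctrl.current_contact_force(): force on the tool from outside, world axes, zero at the start.
- ctrl.current_wrist_torque(): the same for the moment, N m.
- ctrl.current_grip_width(): opening from 0.0 (shut) to 1.0 (fully open).
- ctrl.current_grasp_force(): force on a finger pad.
Only numpy, scipy, OpenCV 4.12 (cv2) and the standard library are available. Lean on these libraries where they do the work, as an engineer would, in place of code of your own. Each camera call takes 0.05 s, during which the arm holds its last target. There are 200 camera calls.

TASK

Take the one large wood-topped stopper out of the pocket tray by its head, carry it over the finished jars, and stop with it upright and centred over the mouth of the open wide-necked jar in the crate, its cork end hovering just above the rim (half a centimetre to a centimetre) and touching nothing, so that the resident can press it in herself. Finish there, still holding the stopper still in the gripper: do not lower it onto the jar or let go. Leave the jars, the small stoppers and the ribbon spool where they stand.

Things in the scene. Friction and masses are not known exactly. Their poses are not given: they have to be found in the camera images.
- stopper: The one large stopper: round wooden head 36 mm across, 14 mm high, on a cork shank 24 mm across, 18 mm long (its end tapers to 18 mm); 32 mm tall, about 13 to 22 g. Origin: centre of the shank's flat end, z towards the head. Starts upright in a tray pocket, end on the pocket floor, underside of the head 5 mm above the tray's top. Grip it by the head.
- stopper_head (a point): Centre of the large stopper's wooden head, 25 mm above the end of its shank.
- tray: White pocket tray, 140 x 200 x 18 mm (its x, y, z), thin flange round the foot, fixed to the table. Six round pockets, 28 mm wide, 13 mm deep (floor 5 mm above the table), at x = -30, +30 and y = -60, 0, +60 mm in its frame; four hold a stopper, two are empty; which stopper is where varies. Origin: centre of the underside, on the table.
- wide_jar: Open glass jar with the wide neck, standing upright in one of the crate's cells: body 64 mm across, narrowing to a neck 38 mm across outside, 95 mm high, cinnamon sticks inside. Loose. Origin: centre of the underside, z up.
- wide_jar_mouth (a point): Centre of the wide jar's mouth, level with its rim, 95 mm above the jar's underside; the opening is 30 mm across. z points up.
- narrow_jar: The other open jar, in another cell: same body and height, but a narrow neck 27 mm across with a 19 mm opening (for a small stopper). Origin: centre of the underside, z up. Must not be knocked.
- crate: Low plywood crate, 172 x 252 x 60 mm (its x, y, z), fixed to the table, 6 mm walls and floor, divided into 2 (x) by 3 (y) cells about 80 mm apart with one jar in each, which is where varies. Origin: centre of the underside, on the table.
- jar_a: Finished jar standing upright in another cell of the crate, glass 64 mm across, closed by a pressed-in wood-topped stopper whose top is 113 mm above the jar's underside. Origin: centre of the underside, z up. Must not be knocked. Large stopper, 36 mm head.
- jar_b: Finished jar standing upright in another cell of the crate, glass 64 mm across, closed by a pressed-in wood-topped stopper whose top is 113 mm above the jar's underside. Origin: centre of the underside, z up. Must not be knocked. Large stopper, 36 mm head, hazelnuts inside.
- jar_c: Finished jar standing upright in another cell of the crate, glass 64 mm across, closed by a pressed-in wood-topped stopper whose top is 113 mm above the jar's underside. Origin: centre of the underside, z up. Must not be knocked. Narrow neck, small stopper, 26 mm head.
- jar_d: Finished jar standing upright in another cell of the crate, glass 64 mm across, closed by a pressed-in wood-topped stopper whose top is 113 mm above the jar's underside. Origin: centre of the underside, z up. Must not be knocked. Large stopper, 36 mm head.
- small_a: Small wood-topped stopper standing in another tray pocket: head 26 mm across, 14 mm high, on a cork shank 16 mm across, 18 mm long, 32 mm tall in all. Origin: centre of the shank's end, z up. Stays in the tray.
- small_b: Small wood-topped stopper standing in another tray pocket: head 26 mm across, 14 mm high, on a cork shank 16 mm across, 18 mm long, 32 mm tall in all. Origin: centre of the shank's end, z up. Stays in the tray.
- small_c: Small wood-topped stopper standing in another tray pocket: head 26 mm across, 14 mm high, on a cork shank 16 mm across, 18 mm long, 32 mm tall in all. Origin: centre of the shank's end, z up. Stays in the tray.
- tall_jar: Tall closed glass jar standing on the table between the tray and the crate, 66 mm across, its stopper's top 143 mm above the table. Origin: centre of the underside. Loose; must not be knocked.
- ribbon: Spool of ribbon lying flat on the table between tray and crate, 64 mm across, 32 mm high. Origin: centre of the underside.

How it is judged:
By the outcome, as a careful person would: the job done as asked, in the order asked, and still so for the second after the job is handed in, while the arm keeps its last pose, push and grip.
It also fails if it takes over 43 s, if anything falls off the work surface, if the arm or the gripper's body presses on something with over 40 N, if the wrist force passes 120 N, or if a joint passes its speed limit or range.

## Working session

There is one attempt and no reset: what is moved stays moved. The work goes in short steps, each a Python script; the robot and the scene stay as the last script left them, time stands still between calls to the robot, and variables do not carry over. Pictures are saved under pics/ and viewed, at most 10 in all, crops included, and the job is handed in when it is done.

```bash
mkdir -p pics; python3 - <<'E'
from bench import ctrl
import cv2,numpy as np
np.set_printoptions(precision=4,suppress=True)
for n in("top","side","wrist"):
    cv2.imwrite(f"pics/{n}0.png",ctrl.read_camera(n)); print(n,ctrl.camera_params(n))
print(ctrl.current_tool_pos(),ctrl.current_eef_rot(),ctrl.current_t())
E
```

```text
top {'fx': 526.1398775655642, 'fy': 526.1398775655642, 'cx': 318.1932950944203, 'cy': 253.71181330413424, 'pose': array([[-0.023 ,  0.9947, -0.1005,  0.4347],
       [-0.9996, -0.0212,  0.0193,  0.0133],
       [ 0.017 ,  0.1009,  0.9947,  1.1544],
       [ 0.    ,  0.    ,  0.    ,  1.    ]])}
side {'fx': 540.043768023493, 'fy': 540.043768023493, 'cx': 325.1794042048276, 'cy': 239.20636805129902, 'pose': array([[ 0.9877,  0.0943, -0.1249,  0.4192],
       [-0.1553,  0.6909, -0.7061, -0.6789],
       [ 0.0197,  0.7168,  0.697 ,  0.7823],
       [ 0.    ,  0.    ,  0.    ,  1.    ]])}
wrist {'fx': 357.9124146698148, 'fy': 357.9124146698148, 'cx': 321.7681580295807, 'cy': 243.96274362352042, 'T_tool_cam': array([[-0.0002,  0.9666,  0.2562,  0.0724],
       [ 1.    ,  0.0001,  0.0004, -0.0005],
       [ 0.0004,  0.2562, -0.9666, -0.1714],
       [ 0.    ,  0.    ,  0.    ,  1.    ]])}
[0.155  0.6052 0.2135] [[-0.9687  0.2482 -0.0003]
 [ 0.2482  0.9687 -0.0009]
 [ 0.0001 -0.001  -1.    ]] 0.15
```

View pics/top0.png

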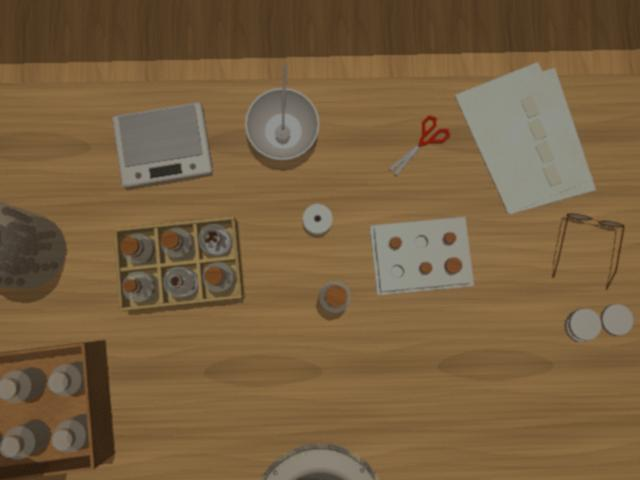

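View pics/side0.png

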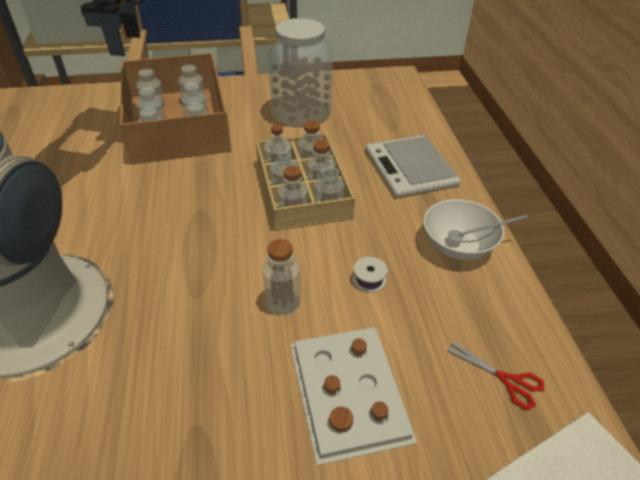

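Top: the large stopper's head is near (453,265), and the wide jar with cinnamon is near (215,240). The narrow open jar is near (181,282). Side: the stopper is near (342,419), and the wide jar near (330,170). Next I'll enlarge these.

```bash
python3 - <<'E'
import cv2,numpy as np
t=cv2.imread("pics/top0.png");s=cv2.imread("pics/side0.png")
def c(i,x,y,w,h,k=6):
    o=cv2.resize(i[y:y+h,x:x+w],None,fx=k,fy=k,interpolation=cv2.INTER_CUBIC)
    o=cv2.convertScaleAbs(o,alpha=1.4)
    for a in range(0,w,10): cv2.putText(o,str(x+a),(a*k,8),0,.3,(0,255,0));cv2.line(o,(a*k,10),(a*k,16),(0,255,0))
    for a in range(0,h,10): cv2.putText(o,str(y+a),(0,a*k+4),0,.3,(0,255,255));cv2.line(o,(22,a*k),(28,a*k),(0,255,255))
    return o
w=[np.hstack([c(t,420,225,60,50),c(t,185,215,60,50)]),np.hstack([c(s,310,390,60,50),c(s,295,135,60,50)])]
cv2.imwrite("pics/crop.png",np.vstack(w))
E
```

```text
(no output)
```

View pics/crop.png

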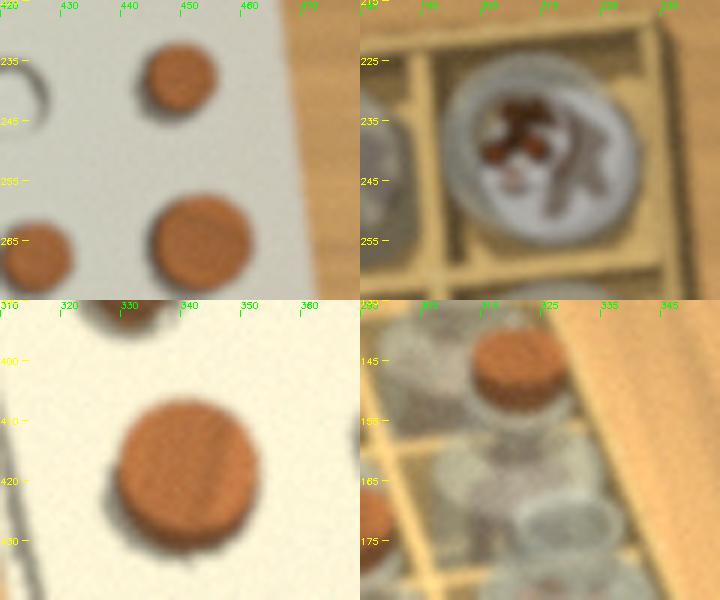

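```bash
cat > h.py <<'E'
from bench import ctrl
import numpy as np,cv2
np.set_printoptions(precision=4,suppress=True)
def cam(n,pos=None,R=None):
    p=ctrl.camera_params(n)
    if n=="wrist":
        T=np.eye(4);T[:3,:3]=R;T[:3,3]=pos;P=T@p["T_tool_cam"]
    else:P=p["pose"]
    return p,P
def ray(c,uv):
    p,P=c;d=P[:3,:3]@[(uv[0]-p["cx"])/p["fx"],-(uv[1]-p["cy"])/p["fy"],-1];return P[:3,3],d/np.linalg.norm(d)
def tri(*cu):
    A=np.zeros((3,3));b=np.zeros(3);rs=[ray(c,u) for c,u in cu]
    for o,d in rs:
        M=np.eye(3)-np.outer(d,d);A+=M;b+=M@o
    x=np.linalg.solve(A,b);return x,[round(float(np.linalg.norm(np.cross(d,x-o)))*1000,1) for o,d in rs]
def proj(c,X):
    p,P=c;q=P[:3,:3].T@(np.array(X)-P[:3,3]);return np.array([p["cx"]-p["fx"]*q[0]/q[2],p["cy"]+p["fy"]*q[1]/q[2]])
def atz(c,uv,z):
    o,d=ray(c,uv);return o+d*(z-o[2])/d[2]
def snap(name):
    pos=np.array(ctrl.current_tool_pos());R=np.array(ctrl.current_eef_rot());im=ctrl.read_camera("wrist")
    cv2.imwrite(f"pics/{name}.png",im);np.savez(f"pics/{name}.npz",pos=pos,R=R);return im
def load(name):
    z=np.load(f"pics/{name}.npz");return cam("wrist",z["pos"],z["R"])
E
python3 - <<'E'
from h import *
t=cam("top");s=cam("side")
print("stopper",tri((t,(452.3,265.2)),(s,(340,416.5))))
print("mouth",tri((t,(207,239)),(s,(328.5,172))))
for z in(.037,):print(atz(t,(452.3,265.2),z),atz(s,(340,416.5),z))
for z in(.101,):print(atz(t,(207,239),z),atz(s,(328.5,172),z))
# tray corners, crate corners (top), tall jar & ribbon
for n,u,z in[("tray",(372,225),.018),("tray",(466,218),.018),("tray",(472,287),.018),("tray",(378,293),.018),("crate",(118,230),.06),("crate",(236,219),.06),("crate",(242,299),.06),("crate",(123,310),.06),("tall",(336,296),.143),("ribbon",(317,219),.032)]:print(n,atz(t,u,z))
E
```

```text
stopper (array([ 0.517 , -0.2962,  0.0315]), [0.2, 0.2])
mouth (array([0.5787, 0.2171, 0.0939]), [2.1, 2.1])
[ 0.5168 -0.2947  0.037 ] [ 0.516 -0.299  0.037]
[0.5757 0.2158 0.101 ] [0.5792 0.2079 0.101 ]
tray [ 0.6102 -0.1278  0.018 ]
tray [ 0.6215 -0.3352  0.018 ]
tray [ 0.4699 -0.3405  0.018 ]
tray [ 0.4616 -0.1359  0.018 ]
crate [0.604  0.4087 0.06  ]
crate [0.6222 0.163  0.06  ]
crate [0.4546 0.1518 0.06  ]
crate [0.4376 0.396  0.06  ]
tall [ 0.4547 -0.0386  0.143 ]
ribbon [ 0.6235 -0.0076  0.032 ]
```

```bash
cat >> h.py <<'E'
def Rot(deg):
    a=np.radians(deg);return np.array([[-np.sin(a),np.cos(a),0],[np.cos(a),np.sin(a),0],[0,0,-1.]])
E
python3 - <<'E'
from h import *
def look(name,p,R,ln=False):
    (ctrl.move_l(p) if ln else ctrl.goto(p,R)); ctrl.sleep(.2); return snap(name)
M=np.array([.5775,.212]);S=np.array([.5165,-.2965])
R1=Rot(8);R2=Rot(-42)
a=look("jA",[*(M+[0,.04]),.21],R1);b=look("jB",[*(M-[0,.04]),.21],R1,1)
d=R2[:2,0]*.035
c=look("sA",[*(S+d),.17],R2);e=look("sB",[*(S-d),.17],R2,1)
print(ctrl.current_t(),ctrl.current_q(),ctrl.current_tool_pos(),ctrl.current_eef_rot())
w=np.vstack([np.hstack([a,b]),np.hstack([c,e])]);cv2.imwrite("pics/four.png",cv2.resize(w,(800,600),interpolation=cv2.INTER_AREA))
for n,X in(("jA",[*M,.101]),("jB",[*M,.101]),("sA",[*S,.037]),("sB",[*S,.037])):print(n,proj(load(n),X))
E
```

```text
6.0667 [-38.9237  28.0109  85.3886   0.0056  66.6018   3.0212] [ 0.4935 -0.3219  0.17  ] [[ 0.6684  0.7438  0.    ]
 [ 0.7438 -0.6684  0.0001]
 [ 0.0001 -0.     -1.    ]]
jA [315.3188 287.1277]
jB [328.8345 192.3272]
sA [321.9257 272.5201]
sB [321.7756 194.5362]
```

View pics/four.png

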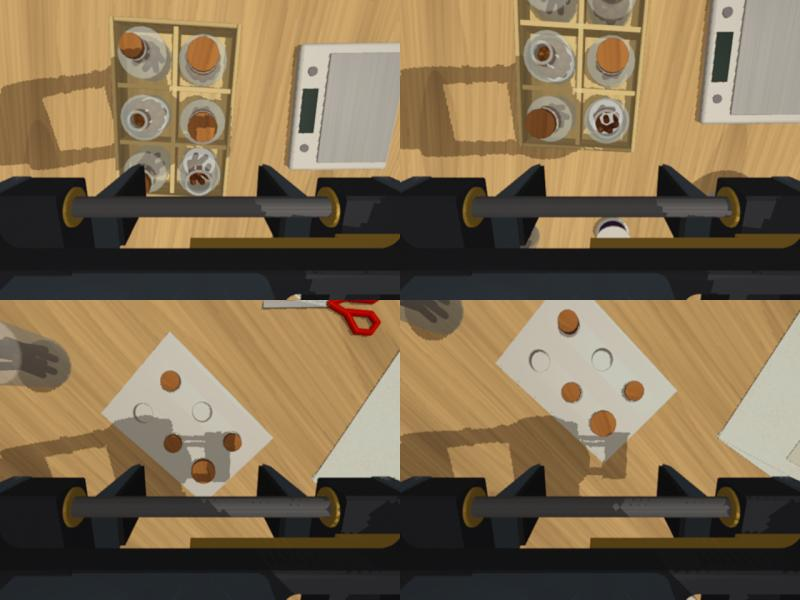

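Each panel is at 0.625 scale. The wide jar's mouth appears at about (320,285) in jA and (331,192) in jB. The stopper is at about (325,272) in sA and (323,196) in sB. I'll enlarge these.

```bash
python3 - <<'E'
import cv2,numpy as np
def c(n,x,y,w=66,h=50,k=6):
    i=cv2.imread(f"pics/{n}.png")
    o=cv2.resize(i[y:y+h,x:x+w],None,fx=k,fy=k,interpolation=cv2.INTER_CUBIC)
    o=cv2.convertScaleAbs(o,alpha=1.3)
    for a in range(0,w,10): cv2.putText(o,str(x+a),(a*k,8),0,.3,(0,255,0));cv2.line(o,(a*k,10),(a*k,16),(0,255,0))
    for a in range(0,h,10): cv2.putText(o,str(y+a),(0,a*k+4),0,.3,(0,0,255));cv2.line(o,(22,a*k),(28,a*k),(0,0,255))
    return o
cv2.imwrite("pics/crop2.png",np.vstack([np.hstack([c("jA",287,258),c("jB",298,168)]),np.hstack([c("sA",292,247),c("sB",290,171)])]))
E
```

```text
(no output)
```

View pics/crop2.png

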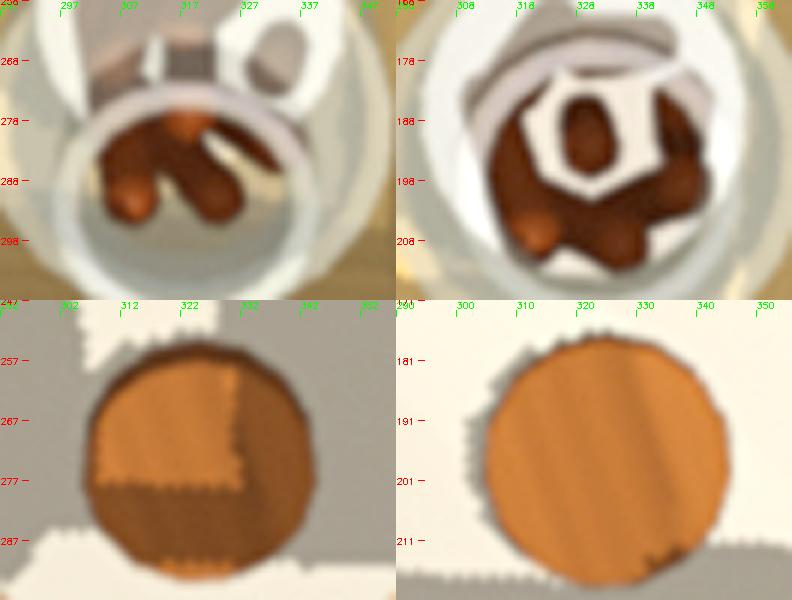

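```bash
python3 - <<'E'
from h import *
S,e=tri((load("sA"),(325.8,275.5)),(load("sB"),(325.2,197.8)));print("S",S,e)
M,e=tri((load("jA"),(318.5,292)),(load("jB"),(332,198.3)));print("M",M,e)
for n,u,z in(("sA",(325.8,275.5),.037),("sB",(325.2,197.8),.037),("jA",(318.5,292),.101),("jB",(332,198.3),.101)):print(n,atz(load(n),u,z))
a=np.linspace(0,2*np.pi,60)
def c(n,x,y,X,rs,w=66,h=50,k=6):
    i=cv2.imread(f"pics/{n}.png");o=cv2.resize(i[y:y+h,x:x+w],None,fx=k,fy=k,interpolation=cv2.INTER_CUBIC)
    for r in rs:
        pts=np.array([(proj(load(n),X+r*np.array([np.cos(t),np.sin(t),0]))-[x,y]+.5)*k for t in a])
        cv2.polylines(o,[pts.astype(np.int32)],True,(0,255,0),1)
    return o
M[2]=.101;S[2]=.037
cv2.imwrite("pics/ov.png",np.vstack([np.hstack([c("jA",287,265,M,[.015,.019]),c("jB",298,173,M,[.015,.019])]),np.hstack([c("sA",292,250,S,[.018]),c("sB",292,173,S,[.018])])]))
E
```

```text
S [ 0.5171 -0.3007  0.0373] [0.3, 0.3]
M [0.5807 0.2076 0.0999] [0.1, 0.1]
sA [ 0.5172 -0.3009  0.037 ]
sB [ 0.5168 -0.3005  0.037 ]
jA [0.5807 0.208  0.101 ]
jB [0.5806 0.2077 0.101 ]
```

View pics/ov.png

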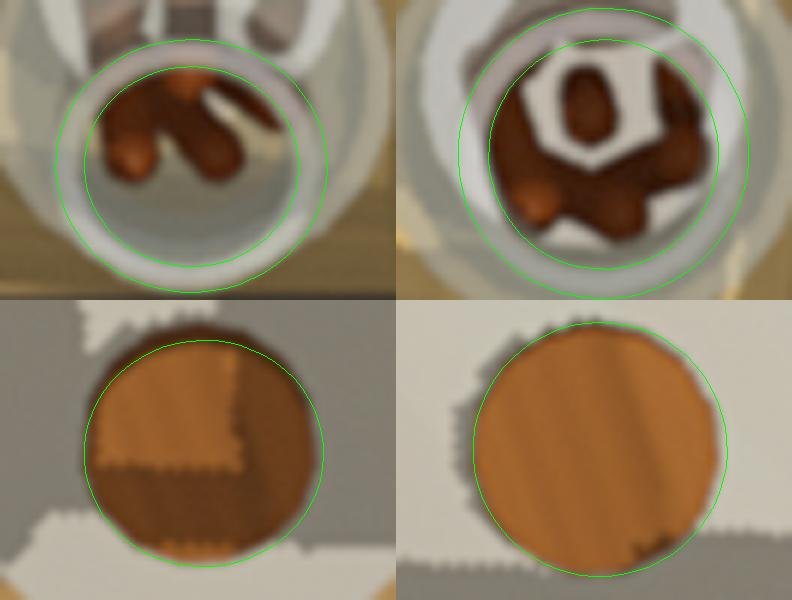

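The overlaid model circles at the text's heights fit the images, and the triangulated heights (0.0373 and 0.0999 m) match. I'll grasp now.

```bash
python3 - <<'E'
from h import *
S=np.array([.5168,-.3004]);R=Rot(-42)
ctrl.command_gripper(.62)
ctrl.goto([*S,.09],R)
print("w",ctrl.current_grip_width(),ctrl.current_tool_pos(),ctrl.current_t())
print("hit",ctrl.move_l([*S,.0208],vel=.06,contact_N=4),ctrl.current_tool_pos())
ctrl.command_gripper(0.0)
print("grip",ctrl.current_grip_width()*91,ctrl.current_grasp_force(),ctrl.current_contact_force(),ctrl.current_t())
ctrl.move_l([*S,.0608],vel=.05);ctrl.move_l([*S,.215],vel=.15);ctrl.sleep(.2)
print("lift",ctrl.current_grip_width()*91,ctrl.current_grasp_force(),ctrl.current_tool_pos(),ctrl.current_t())
snap("held");cv2.imwrite("pics/side1.png",ctrl.read_camera("side"));cv2.imwrite("pics/top1.png",ctrl.read_camera("top"))
E
```

```text
w 0.6203273995514419 [ 0.5166 -0.3004  0.0902] 7.2
hit False [ 0.517  -0.3006  0.0212]
grip 34.67602496859544 30.000578641192988 [-0.01   0.537  3.517] 8.9667
lift 34.778617803765606 29.999949230113998 [ 0.5166 -0.3002  0.2143] 11.2917
```

```bash
python3 - <<'E'
from h import *
s=cv2.imread("pics/side1.png");z=np.load("pics/held.npz")
u=proj(cam("side"),z["pos"]);print(u, proj(cam("side"),z["pos"]-[0,0,.0155]))
x,y=int(u[0])-50,int(u[1])-75
o=cv2.resize(s[y:y+150,x:x+100],None,fx=4,fy=4,interpolation=cv2.INTER_CUBIC)
o=cv2.convertScaleAbs(o,alpha=1.4)
print(x,y)
w=cv2.resize(cv2.imread("pics/held.png"),(400,300))
cv2.imwrite("pics/c3.png",np.hstack([o,np.vstack([w,w*0])]))
E
```

```text
[346.1007 348.1591] [345.5311 355.1866]
296 273
```

View pics/c3.png

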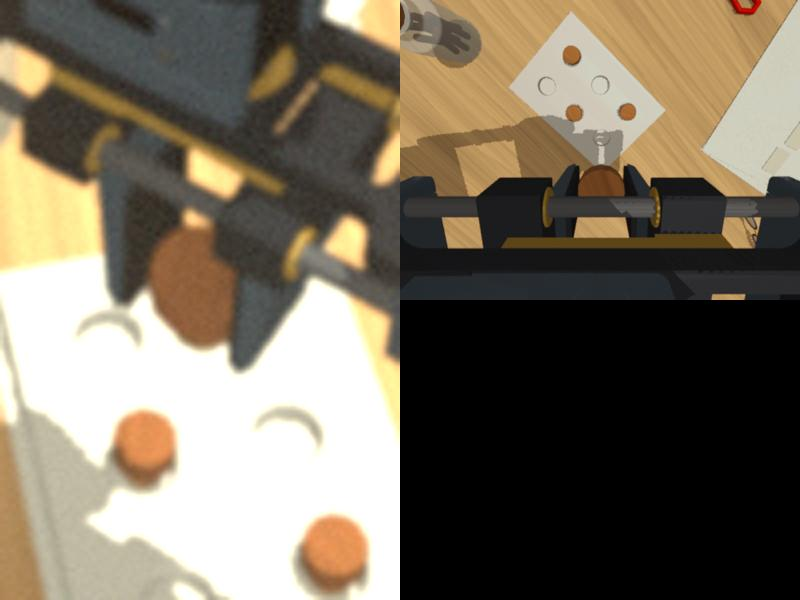

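In the side crop the held head (around (345,345)) shows too much of its face, so it may be tilted. I'll check it against an upright model.

```bash
python3 - <<'E'
from h import *
z=np.load("pics/held.npz");T=z["pos"];a=np.linspace(0,2*np.pi,60)
E0=T-[0,0,.0162]
def c(img,cm,w,h,k,al,draw):
    u=proj(cm,E0+[0,0,.025]);x,y=int(u[0]-w/2),int(u[1]-h/2)
    o=cv2.resize(img[y:y+h,x:x+w],None,fx=k,fy=k,interpolation=cv2.INTER_CUBIC);o=cv2.convertScaleAbs(o,alpha=al)
    if draw:
      for r,zz,col in((.018,.032,(0,255,0)),(.018,.018,(0,255,255)),(.009,0,(255,255,0))):
        pts=np.array([(proj(cm,E0+[r*np.cos(t),r*np.sin(t),zz])-[x,y]+.5)*k for t in a]);cv2.polylines(o,[pts.astype(np.int32)],True,col,1)
    print(x,y);return o
s=cv2.imread("pics/side1.png");w=cv2.imread("pics/held.png");cs=cam("side");cw=load("held")
rows=[np.hstack([c(s,cs,50,37,8,2,d),c(w,cw,80,60,5,1.8,d)[:296]]) for d in(0,1)]
cv2.imwrite("pics/c4.png",np.vstack(rows))
E
```

```text
321 325
281 269
321 325
281 269
```

View pics/c4.png

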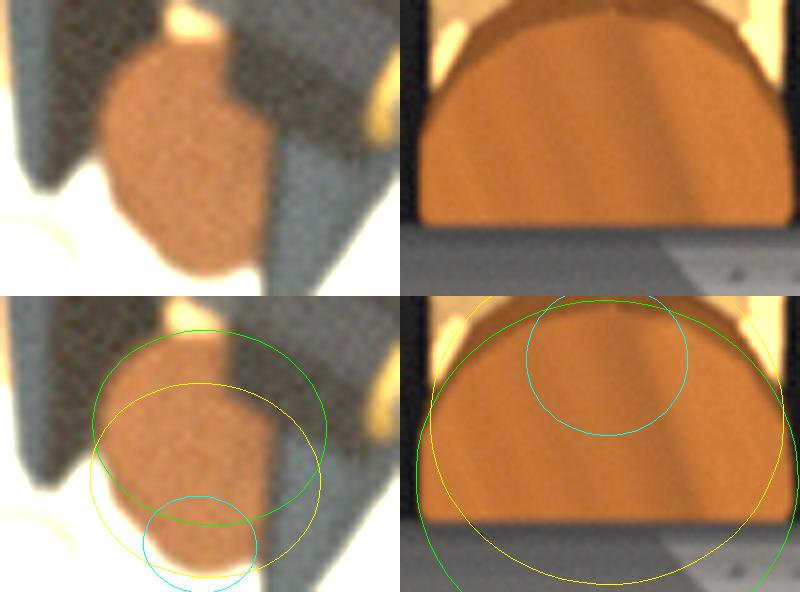

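```bash
cat > fit.py <<'E'
from h import *
from scipy.optimize import differential_evolution
from scipy.spatial.transform import Rotation as Ro
a=np.linspace(0,2*np.pi,40,endpoint=False)
HEAD=np.array([[.018*np.cos(t),.018*np.sin(t),z-.025] for z in(.018,.032) for t in a])
def masks(im):
    h=cv2.cvtColor(im,cv2.COLOR_BGR2HSV).astype(int);H,S,V=h[...,0],h[...,1],h[...,2]
    brown=(H<16)&(S>130)&(V>35); bright=(V>110)&~brown
    return brown,bright
def fit(views,T,R,box=34):
    # views: (cam, image); returns tilt about tool y, tool x, offset of head centre from TCP (tool frame)
    data=[]
    for cm,im in views:
        u=proj(cm,T+[0,0,.009]).astype(int);k=box;y0,x0=u[1]-k,u[0]-k
        b,w=masks(im[y0:y0+2*k,x0:x0+2*k])
        n,l,st,_=cv2.connectedComponentsWithStats(b.astype(np.uint8));
        i=1+np.argmax(st[1:,4]);b=l==i
        data.append((cm,b,w,(x0,y0)))
    def render(p,cm,o,sh):
        X=T+R@np.array(p[2:5])+(R@Ro.from_euler("yx",p[:2],degrees=True).as_matrix()@np.diag([1,1,-1.])@HEAD.T).T
        pts=np.array([(proj(cm,q)-o) for q in X]);m=np.zeros(sh,np.uint8)
        cv2.fillConvexPoly(m,(cv2.convexHull(pts.astype(np.float32))[:,0]*16).astype(np.int32),1,cv2.LINE_AA if 0 else 8,4);return m>0
    def cost(p):
        c=0
        for cm,b,w,o in data:
            m=render(p,cm,o,b.shape);c+=(b&~m).sum()+(w&m).sum()
        return c+.02*(p[0]**2+p[1]**2)**.5+2e3*abs(p[3])
    r=differential_evolution(cost,[(-60,60),(-12,12),(-.015,.015),(-.004,.004),(-.025,.012)],seed=1,popsize=10,maxiter=60,tol=1e-4)
    return r,cost,[d[1].sum() for d in data],data
if __name__=="__main__":
    z=np.load("pics/held.npz")
    V=[(cam("side"),cv2.imread("pics/side1.png")),(load("held"),cv2.imread("pics/held.png"))]
    for vs in(V,V[:1],V[1:]):
        r,c,n,d=fit(vs,z["pos"],z["R"]);print(r.x,r.fun,n,"upright",min(c([0,0,x,0,-zz]) for x in np.arange(-.004,.005,.001) for zz in np.arange(.004,.014,.001)))
E
python3 fit.py
```

```text
[-14.1907   0.8826  -0.0001  -0.      -0.0114] 63.344812053627436 [np.int64(451), np.int64(2956)] upright 111.0
[14.167  -9.6367  0.0053 -0.     -0.0063] 17.342683132185535 [np.int64(451)] upright 36.0
[-3.7332  6.1405 -0.0024  0.0001 -0.0059] 16.256811001235583 [np.int64(2956)] upright 28.0
```

```bash
python3 - <<'E'
from h import *
M=[.5807,.2076]
ctrl.goto([*M,.20],Rot(-10));ctrl.sleep(.5);snap("over")
s=ctrl.read_camera("side");t=ctrl.read_camera("top");cv2.imwrite("pics/side2.png",s);cv2.imwrite("pics/top2.png",t)
T=np.array(ctrl.current_tool_pos());print(T,ctrl.current_t(),ctrl.current_q())
E0=T-[0,0,.0162];a=np.linspace(0,2*np.pi,60);cm=cam("side");k=10
u=proj(cm,E0+[0,0,.016]);x,y=int(u[0]-20),int(u[1]-30)
o=cv2.resize(s[y:y+60,x:x+40],None,fx=k,fy=k,interpolation=cv2.INTER_CUBIC);o2=o.copy()
for r,zz,col in((.018,.032,(0,255,0)),(.018,.018,(0,255,255)),(.009,0,(255,255,0))):
    pts=np.array([(proj(cm,E0+[r*np.cos(t),r*np.sin(t),zz])-[x,y]+.5)*k for t in a]);cv2.polylines(o2,[pts.astype(np.int32)],True,col,1)
print(x,y);cv2.imwrite("pics/c5.png",np.hstack([o,o2]))
E
```

```text
[0.5807 0.2076 0.2   ] 13.95 [14.1283 28.353  79.3394  0.0013 72.3095 24.1263]
310 101
```

View pics/c5.png

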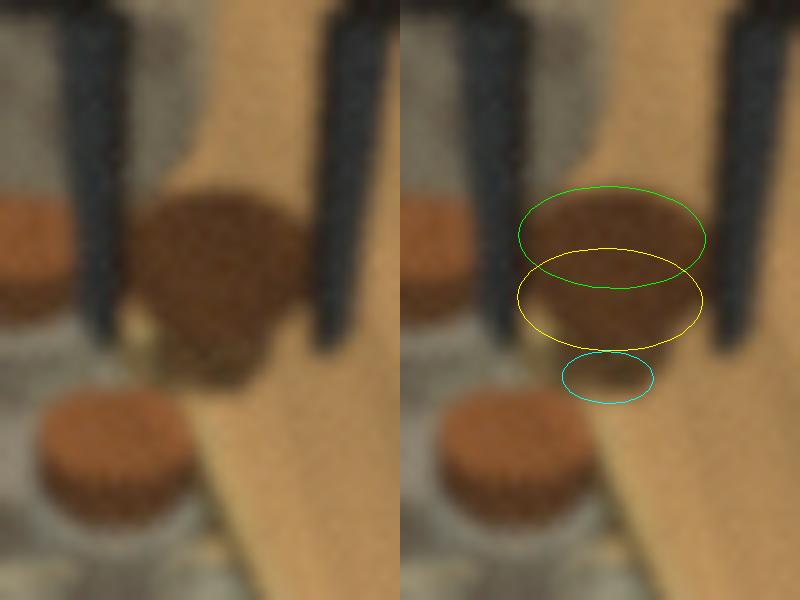

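The side crop shows the head at about (331,125), with its outline close to the upright model and the shank end near row 139. The wrist view is sharper, so I'll measure the tilt numerically from the face and rim edges there.

```bash
python3 - <<'E'
from h import *
for n in("held","over"):
    im=cv2.imread(f"pics/{n}.png");z=np.load(f"pics/{n}.npz");T,R=z["pos"],z["R"];cm=load(n)
    for yy in(0,-.008,.008):
        x=np.sqrt(.018**2-yy**2)
        pr=[proj(cm,T+R@np.array([x,yy,-(h-.0162)])) for h in(.032,.018)]
        c=int(round(pr[0][0]));print(n,yy,"pred top/bottom edge",pr[0],pr[1])
        r=range(int(pr[1][1])-10,int(pr[0][1])+14);print([(i,*map(int,im[i,c-1:c+2].mean(0))) for i in r])
E
```

```text
held 0 pred top/bottom edge [322.728  269.6895] [322.6342 260.5091]
[(250, 181, 196, 204), (251, 182, 197, 205), (252, 181, 197, 204), (253, 181, 197, 204), (254, 181, 197, 204), (255, 181, 197, 204), (256, 181, 197, 204), (257, 181, 197, 204), (258, 181, 197, 204), (259, 182, 198, 205), (260, 181, 197, 204), (261, 167, 183, 189), (262, 134, 149, 156), (263, 84, 99, 113), (264, 37, 56, 85), (265, 21, 47, 83), (266, 24, 50, 85), (267, 23, 50, 85), (268, 23, 48, 83), (269, 23, 48, 82), (270, 24, 50, 84), (271, 27, 56, 94), (272, 29, 60, 101), (273, 27, 59, 101), (274, 29, 59, 100), (275, 28, 59, 99), (276, 27, 58, 99), (277, 29, 60, 99), (278, 28, 60, 99), (279, 28, 59, 99), (280, 29, 60, 101), (281, 27, 60, 99), (282, 30, 61, 102)]
held -0.008 pred top/bottom edge [305.3218 273.5658] [306.5513 264.1152]
[(254, 121, 135, 141), (255, 121, 135, 140), (256, 122, 135, 141), (257, 120, 133, 140), (258, 113, 129, 139), (259, 97, 120, 137), (260, 79, 110, 134), (261, 66, 102, 131), (262, 60, 98, 129), (263, 60, 98, 128), (264, 59, 97, 127), (265, 58, 95, 124), (266, 51, 85, 115), (267, 37, 67
[... 2672 characters left out ...]
17] [338.7127 264.1027]
[(254, 161, 171, 170), (255, 157, 167, 166), (256, 150, 161, 161), (257, 144, 155, 156), (258, 140, 155, 157), (259, 139, 156, 161), (260, 140, 158, 163), (261, 141, 159, 165), (262, 136, 155, 161), (263, 120, 141, 150), (264, 92, 120, 134), (265, 70, 104, 123), (266, 60, 97, 118), (267, 56, 91, 113), (268, 46, 77, 102), (269, 33, 60, 88), (270, 25, 50, 84), (271, 27, 52, 88), (272, 28, 56, 94), (273, 29, 58, 97), (274, 31, 60, 99), (275, 31, 63, 104), (276, 34, 70, 115), (277, 37, 76, 125), (278, 39, 80, 130), (279, 38, 80, 130), (280, 38, 79, 129), (281, 39, 80, 130), (282, 37, 79, 129), (283, 39, 80, 130), (284, 40, 80, 130), (285, 39, 80, 130), (286, 38, 80, 130)]
```

The edges fit an upright head: the rim band is 7.7 px against 9.2 px predicted, which means at most about 3° of tilt. The head is also centred in the gripper. Descending to the hover height.

```bash
python3 - <<'E'
from h import *
M=[.5807,.2076]
print(ctrl.move_l([*M,.1247],vel=.05,contact_N=3));ctrl.sleep(.6)
T=np.array(ctrl.current_tool_pos());print(T,ctrl.current_t(),ctrl.current_contact_force(),ctrl.current_grasp_force(),ctrl.current_grip_width()*91)
w=snap("fin");s=ctrl.read_camera("side");cv2.imwrite("pics/side3.png",s)
a=np.linspace(0,2*np.pi,60)
def c(im,cm,cols,w,h,k):
    u=proj(cm,[*M,.112]);x,y=int(u[0]-w/2),int(u[1]-h/2)
    o=cv2.resize(im[y:y+h,x:x+w],None,fx=k,fy=k,interpolation=cv2.INTER_CUBIC);o=cv2.convertScaleAbs(o,alpha=1.3);o2=o.copy()
    for r,zz,col in((.018,T[2]+.0158,(0,255,0)),(.009,T[2]-.0162,(255,255,0)),(.019,.101,(0,0,255)),(.015,.101,(255,0,255))):
        pts=np.array([(proj(cm,[M[0]+r*np.cos(t),M[1]+r*np.sin(t),zz])-[x,y]+.5)*k for t in a]);cv2.polylines(o2,[pts.astype(np.int32)],True,col,1)
    return np.hstack([o,o2])
cv2.imwrite("pics/c6.png",np.vstack([c(s,cam("side"),0,40,30,10),c(w,load("fin"),0,100,70,4)]))
E
```

```text
False
[0.5807 0.2076 0.1247] 16.2083 [ 0.8005 -0.2526 -0.3405] 30.000004610046744 34.97286382200024
```

View pics/c6.png

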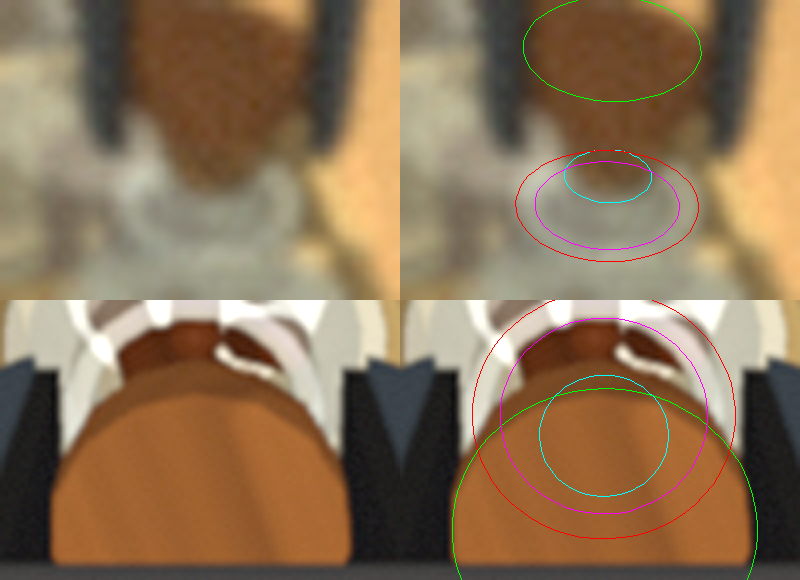

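The wrist crop shows the jar's inner rim coinciding with the model circle, and the head is centred. In the side crop the shank end at about row 19/10 sits over the rim ring. One numeric check of the gap from the side view remains.

```bash
python3 - <<'E'
from h import *
M=np.array([.5807,.2076]);cm=cam("side")
def e(z,r): return proj(cm,[*M,z])+0, [proj(cm,[M[0]+r*d*.0+0,M[1]+d*r,z])[1].round(1) for d in(1,-1)]
print("rim",e(.101,.019),"in",e(.101,.015),"end",e(.1085,.009))
for n in("side0","side3"):
    g=cv2.imread(f"pics/{n}.png").astype(int);c=int(round(proj(cm,[*M,.101])[0]))
    print(n,c,[(r,*map(int,g[r,c-1:c+3].mean(0))) for r in range(156,186)])
    r=172;print([(k,int(g[r-1:r+2,k].mean())) for k in range(314,346)])
E
```

```text
rim (array([329.2344, 172.0381]), [np.float64(166.6), np.float64(177.6)]) in (array([329.2344, 172.0381]), [np.float64(167.7), np.float64(176.4)]) end (array([329.3249, 169.1215]), [np.float64(166.5), np.float64(171.7)])
side0 329 [(156, 93, 126, 141), (157, 95, 122, 133), (158, 99, 123, 128), (159, 102, 125, 130), (160, 108, 130, 135), (161, 110, 133, 137), (162, 109, 130, 135), (163, 106, 126, 132), (164, 105, 126, 131), (165, 110, 129, 135), (166, 118, 137, 141), (167, 124, 141, 143), (168, 119, 134, 136), (169, 107, 122, 122), (170, 99, 114, 115), (171, 95, 109, 110), (172, 92, 106, 107), (173, 92, 106, 108), (174, 89, 102, 104), (175, 90, 104, 106), (176, 98, 112, 113), (177, 107, 123, 124), (178, 106, 123, 126), (179, 101, 119, 121), (180, 98, 115, 116), (181, 95, 111, 113), (182, 92, 107, 111), (183, 91, 106, 111), (184, 97, 112, 118), (185, 105, 121, 129)]
[(314, 79), (315, 77), (316, 81), (317, 86), (318, 90), (319, 91), (320, 100), (321, 115), (322, 116), (323, 108), (324, 102), (325, 101), (326, 101), (327, 100), (328, 100), (329, 102), (330, 106), (331, 104), (332, 104), 
[... 438 characters left out ...]
72, 88), (171, 72, 89, 98), (172, 92, 106, 110), (173, 98, 113, 114), (174, 95, 109, 111), (175, 94, 108, 110), (176, 105, 120, 120), (177, 114, 130, 130), (178, 111, 129, 130), (179, 106, 122, 123), (180, 104, 120, 121), (181, 100, 116, 116), (182, 97, 113, 115), (183, 96, 111, 115), (184, 103, 119, 123), (185, 112, 127, 133)]
[(314, 82), (315, 82), (316, 85), (317, 91), (318, 94), (319, 94), (320, 108), (321, 122), (322, 125), (323, 115), (324, 107), (325, 107), (326, 102), (327, 99), (328, 99), (329, 99), (330, 100), (331, 99), (332, 98), (333, 100), (334, 100), (335, 99), (336, 110), (337, 118), (338, 111), (339, 91), (340, 91), (341, 116), (342, 137), (343, 145), (344, 147), (345, 145)]
```

In the side image the rim centre fits at (329.3,172.1), as predicted. The shank end is within 0.7 px of the prediction, so the gap is about 7.5–9 mm. I'll lower it 0.8 mm to sit mid-range and hand in.

```bash
python3 - <<'E'
from h import *
ctrl.move_l([.5807,.2076,.1239],vel=.02);ctrl.sleep(.5)
print(ctrl.current_tool_pos(),ctrl.current_contact_force(),ctrl.current_grasp_force(),ctrl.current_t())
print(ctrl.sign_off())
E
```

```text
[0.5807 0.2076 0.1239] [-0.1887  0.8068 -0.0033] 29.999984545866027 17.0583
the job is handed in; nothing more can be done
None
```

The large stopper is gripped by its head, upright to within about 3° and centred over the wide jar's mouth; its cork end is an estimated 7–8 mm above the rim with no contact sensed, and the job was handed in at 17 s.

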